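# Reset a board vice to a new carrier and lock its carriage

### The job

The carriage of the board vice is locked where the last job left it. Turn the orange clamp handle anticlockwise to free it, push the carriage up to the black board carrier until the carrier sits square between the jaws and the spring jaw has given about 5 mm (half its travel), then turn the handle clockwise until the clamp is firmly tight again but not overtightened (about 11 N at the handle is right), and let go. Do not force anything, and leave the other things on the bench where they are.

Things in the scene. Friction and masses are not known exactly. Their poses are not given: they have to be found in the camera images.
- vice: Board vice, fixed: aluminium base 160 (x) x 335 (y) x 12 mm, y from -155 to +180 mm. Origin on the bench under the plate. The slide runs along its y axis: carriage on the +y side, spring jaw on the -y side. Two steel runners (tops 18 mm above the bench) carry the board carrier; a dark flat bar at x = +20 mm lies between them.
- carriage: Blue block, 130 (x) x 46 (y) x 38 mm, 19 to 57 mm above the bench; origin at bench height below its middle, axes as the vice's; white jaw face at its y = -23 mm. Slides along vice y, origin from +110 (open) to +15 mm; near +33 mm when the carrier is clamped. Free, it takes about 10 N to push and stays where left. Locked, it does not move. Never push over 40 N.
- carriage_back (a point): Spot on the carriage's upright back (+y) face where it can be pushed towards -y: 38 mm to the -x side of its middle, 38 mm above the bench. Free space behind it to an end stop (inner face at vice y = +172 mm, top 26 mm above the bench).
- clamp: Clamp knob on the carriage (at its x = +20, y = 0 mm): black hub of radius 21 mm with one orange handle, turning 2.2 rad about a vertical axis. Origin on it at the hub's underside, 63 mm above the bench. Clockwise from above tightens. Fully loose, the handle points 105 degrees anticlockwise from the vice's +x (mostly +y); tight, roughly to +x. It stays where left. To clear the bar everywhere, loosen it by 0.8 rad or more.
- clamp_axis (a point): Point on the knob's axis, 74 mm above the bench. Felt 70 mm out from here, the handle turns freely at about 6.5 N while moving (less at rest); once the clamp bites the push rises by about 5 N per 0.3 rad; 11 N is firmly tight (about 100 N at the foot); over 16 N overtightens (200 N). The bar is worn: at the new place it bites up to 0.35 rad earlier or later than at the start, so it must be felt.
- clamp_tip (a point): The end of the orange handle on its centre line, 90 mm from the knob's axis, 74 mm above the bench; shows which way the handle points. The handle is 16 mm wide and 22 mm tall (63 to 85 mm above the bench).
- spring_jaw (a joint): Travel of the white spring jaw at the -y end, m: 0 = at rest (its face at vice y = -95 mm), grows to 0.010 as it is pressed towards -y against the blue fixed post; the yellow band behind it vanishes into the post by as much. Spring 1 N per mm.
- board: Black carrier frame 130 (x) x 110 (y) x 14 mm holding a green circuit board, 0.25 kg, loose, lying on the vice's runners between the two jaws; origin at the middle of its underside (18 mm above the bench), axes nearly as the vice's at the start.
- clamp_foot: Brass foot, 22 x 30 mm, hidden under the carriage below the knob, pressed down on the bar by the knob (3.5 mm per rad); origin at its lowest point.
- bar_near: Dark steel bar 24 mm wide under the carrier and under the carriage's new place (vice y from -110 to +62 mm); its origin is the vice's, its height varies by +-1.2 mm.
- bar_far: The other length of the bar, under the carriage's starting place (vice y from +62 to +155 mm); its origin is the vice's.
- screwdriver: Screwdriver lying in front of the vice (bystander).
- solder_spool: Spool, 56 mm across and 42 mm high, standing behind the vice (bystander).
- fan: Black cooling fan 80 x 80 x 32 mm, to one side (bystander).
- terminal_bin: Blue bin 130 x 100 x 50 mm of terminal blocks on the left (bystander).
- cap_tray: Grey tray 120 x 160 x 22 mm of blue capacitors, to one side (bystander).
- heatsink: Finned aluminium heat sink 60 x 90 x 34 mm on the right (bystander).
Not all that is in view belongs to the job. Leave any brown or pink look-alike of the board alone.

How it is judged (in metres and radians):
On the way, in this order (a step that is already met when the one before it is completed fails the run):
1. the clamp is freed: its foot no longer presses on the bar (contact force between clamp_foot and bar_far below 2 N), for 0.2 s.
2. with the clamp still loose, the carriage is pushed up so that the carrier presses the spring jaw in by 2 to 8 mm (value of joint spring_jaw between 0.002 and 0.008 m and contact force between clamp_foot and bar_near below 10 N), for 0.2 s.
3. the clamp is tight at the new place (foot pressing over 60 N) (contact force between clamp_foot and bar_near above 60 N), for 0.2 s.
At the end, for the whole second after the job is handed in: The spring jaw is pressed in by 2 to 8 mm, the clamp foot presses on the bar at the new place with more than 60 N, and the carrier lies flat on the runners at rest (origin 14 to 22 mm above the bench), square to the vice within 0.05 rad and within 20 mm of its centre line (value of joint spring_jaw between 0.002 and 0.008 m and contact force between clamp_foot and bar_near above 60 N and angle between the x axis of board and the x axis of vice, either way round below 0.05 rad and angle between board's own z axis and vertical below 0.05 rad and z of board in the frame of vice between 0.014 and 0.022 m and x of board in the frame of vice between -0.02 and 0.02 m and linear speed of board below 0.01 m/s); the robot touches nothing.
It fails at once if the clamp is overtightened: its foot presses on the bar with more than 200 N (contact force between clamp_foot and bar_near above 200 N).
It fails at once if the carriage or its clamp is pushed with more than 40 N (contact force between the arm and carriage above 40 N).
It fails at once if the carriage or its clamp is pushed with more than 40 N by the fingers (contact force between the fingers and carriage above 40 N).
It fails at once if a bystander is shifted by more than 40 mm (distance of any of screwdriver, solder_spool, fan, terminal_bin, cap_tray, heatsink from where it was at the start of the episode above 0.04 m).
It also fails if it takes over 72 s, if anything falls off the work surface, if the arm or the gripper's body presses on something with over 40 N, if the wrist force passes 120 N, or if a joint passes its speed limit or range.

### The arm

A 6-joint arm with a two-finger parallel gripper is mounted at the origin on the work surface. World frame = base frame: x ahead of the robot, y to its left, z up, the work surface at z = 0. Lengths are in mm, angles in rad, forces in N, time in s.
With the tool pointing down it reaches from about 275 to 750 mm from the base axis. Payload 10.2 kg.
Tool frame: the origin (TCP) lies between the finger pads; the fingertips stand 17 mm ahead of it and the grasp point (between the pads) lies 2 mm behind it (tips_ahead is the distance from the TCP to the fingertips, in mm); z points along the fingers, y is the line along which they close (so a half turn about z gives the same grasp; the last joint's range is limited). The gripper opens to 85 mm and grips with 20 to 120 N. Pads are 22 mm wide; open, the fingers measure 114 mm over their backs; the gripper's body (76 mm by 85 mm) begins 54 mm behind the grasp point. The pads swing forward as they close: fully open they stand 13 mm farther back than shut.
Start: joints at [-0.223, 0.313, 1.498, -0, 1.331, -0.223], TCP at [525.006, -0.014, 248.294] pointing down, gripper open.
Joint ranges: [-2.94, 2.94], [-0.97, 2.17], [0.19, 2.56], [-1.23, 4.37], [0.02, 3.11], [-2.88, 2.88]. Speed limits (rad/s): [2.39, 2.39, 3.01, 3.14, 3.14, 3.14].

### API

Orientations are given as a unit quaternion [w, x, y, z].
In Python, from rig import sense, capture, finish_job, boxes_of, tips_ahead gives the robot as it stands.
- The arm moves only by the tool drive_tool, never from a script. Its argument "commands" is text: rows parted by semicolons, each of 7 numbers parted by spaces: the shift along the world's x, y, z in units of 0.1 m (1.0 is 0.1 m), then the turn, a rotation vector about the world's x, y, z in units of pi/4 rad (1.0 is pi/4 rad), then the opening in per cent of the stroke, from 0 (shut) to 100 (fully open). A call has 1 to 20 rows; each row shifts and turns the commanded pose from where the row before left it; what a row does not reach is not made up. A row lasts 1/12 s, in which the tool goes at most 41.7 mm and 7.16 degrees, less where a joint would pass 70% of its speed; a pose out of reach is approached as far as the arm can. A call with a number of a shift or a turn outside -1 to 1 is refused whole. A call with a gripper value outside its range is refused whole. The fingers move at their own pace and stop on an object; "force" is the grip in N (left out, the last holds). Time passes only in rows, so rows that do not move let the fingers close. It gives the time, the measured TCP pose, the force, the opening and the grip force at its end, in the units of the state.
- sense(): the state, without advancing time (a new reading comes with each control period).
- capture(name): name is "scene" or "side" or "wrist"; returns a dict with "pixels" (480x640x3 uint8, blue, green, red), "fov_y" (degrees; the focal length in pixels is half the picture's height over the tangent of half this angle, whatever the lens; pixels are square), "cx", "cy" (the principal point, pixels), "position" and "attitude" of the camera in the world; the wrist camera has in their place "tool_from_camera" (4x4, takes a point from camera to tool coordinates, whose origin is the TCP and whose axes are the flange's). Camera axes: x right, y down, z forward; pixel columns grow to the right and rows downward; lengths in mm; the calibration is good to about 2 mm. A picture is of the moment at which its call begins: read the wrist's pose just before it. There is no depth.
- finish_job(): hands the job in; it is judged then, once.
Trained networks look in a picture, given as the dict that the camera call returned (one of the last four; its "shot" number tells which), for a name from the list of things; names that differ only in an ending like _2 or _b are one class to them, and where a whole thing is asked for, a point or a joint stands for the part that bears it (a point fixed in the world has none). Each returns a list of dicts, best first, with "confidence" (0 to 1); they miss things now and then, are a little off and sometimes report something else, mostly with a low value. They report only what shows in the picture. A call takes as long as a camera call. They do not tell look-alikes from the thing itself.
- boxes_of(picture, name): "position" ([column, row] in pixels, amid what is visible of it).
The state is a dict: "time_s": time; "joints": joint angles; "dq": joint speeds; "tau": joint torques, N m; "eef_pos": TCP position; "ee_rot": TCP orientation; "force": force on the tool from outside, world axes, zero at the start; "wrist_torque": the same for the moment, N m; "grip_width": opening from 0.0 (shut) to 1.0 (fully open); "grip_force": force on a finger pad.
Only numpy, scipy, OpenCV 4.12 (cv2) and the standard library are available. Lean on these libraries where they do the work, as an engineer would, in place of code of your own. Each camera call takes 0.05 s, during which the arm holds its last target. There are 200 camera calls.

## Working session

There is one attempt and no reset: what is moved stays moved. The work goes in short steps, Python scripts to look and compute and a tool call to move; the robot and the scene stay as the last step left them, time stands still between calls to the robot, and variables do not carry over. Pictures are saved under pics/ and viewed, at most 10 in all, crops included, and the job is handed in when it is done.

Besides the shell and the picture viewer there is one more tool, called after ">>>" as a command line: name --argument value ..., lists and objects as JSON in quotes. drive_tool: Moves the arm, as the interface text tells. Shifts and turns lie within -1 to 1; 1 stands for 0.1 m of shift or pi/4 rad of turn. Its arguments: {"type":"object","properties":{"commands":{"type":"string"},"force":{"type":"number"}},"required":["commands"]}

```bash
mkdir -p pics; cat > h.py <<'E'
import numpy as np,cv2
from scipy.spatial.transform import Rotation as R
from rig import *
def cam(p):
    f=240/np.tan(np.radians(p["fov_y"]/2))
    a=np.array(p["attitude"],float)
    M=a if a.shape==(3,3) else R.from_quat(a,scalar_first=True).as_matrix()
    return f,M,np.array(p["position"],float)
def onz(p,uv,z):
    f,M,o=cam(p); d=M@np.array([(uv[0]-p["cx"])/f,(uv[1]-p["cy"])/f,1]); return o+d*(z-o[2])/d[2]
def proj(p,X):
    f,M,o=cam(p); c=M.T@(np.array(X,float)-o); return np.array([p["cx"]+f*c[0]/c[2],p["cy"]+f*c[1]/c[2]])
E
python3 - <<'E'
from h import *
z={"vice":6,"carriage":50,"carriage_back":38,"clamp":74,"clamp_axis":74,"clamp_tip":74,"board":25,"spring_jaw":40,"screwdriver":10,"solder_spool":20}
for n in ("scene","side"):
    p=capture(n); cv2.imwrite(f"pics/{n}0.png",p["pixels"]); print(n,p["position"],p["attitude"],p["fov_y"])
    for k in z:
        print(k,[(np.round(b["position"]).tolist(),round(b["confidence"],2),onz(p,b["position"],z[k]).round()[:2].tolist()) for b in boxes_of(p,k)[:2]])
s=sense();print({k:np.round(s[k],2).tolist() for k in s})
E
```

```text
scene [1004.82587964 -296.76019016  954.0306539 ] [-0.26465342  0.83335247  0.46203985 -0.14832868] 53.7620386634272
vice [([354.0, 270.0], 0.91, [549.0, 87.0])]
carriage [([373.0, 264.0], 0.92, [579.0, 115.0])]
carriage_back [([373.0, 262.0], 0.57, [569.0, 125.0])]
clamp [([385.0, 268.0], 0.65, [613.0, 122.0])]
clamp_axis [([383.0, 265.0], 0.73, [605.0, 122.0])]
clamp_tip [([385.0, 265.0], 0.79, [608.0, 126.0])]
board [([163.0, 246.0], 0.93, [260.0, -268.0]), ([318.0, 268.0], 0.66, [509.0, 14.0])]
spring_jaw [([279.0, 274.0], 0.82, [484.0, -75.0])]
screwdriver [([286.0, 222.0], 0.92, [342.0, 23.0])]
solder_spool [([307.0, 331.0], 0.6, [629.0, -88.0]), ([374.0, 260.0], 0.56, [559.0, 139.0])]
side [  45.77727739 -932.62725851 1152.84611846] [-0.36599582  0.90452132 -0.20344302  0.08061753] 42.10469167935577
vice [([332.0, 277.0], 0.61, [508.0, -27.0]), ([294.0, 156.0], 0.4, [619.0, 454.0])]
carriage [([332.0, 216.0], 0.89, [584.0, 127.0])]
carriage_back [([332.0, 217.0], 0.87, [589.0, 135.0]), ([338.0, 206.0], 0.72, [622.0, 167.0])]
clamp [([338.0, 208.0], 0.58, [601.0, 126.0])]
clamp_axis [([339.0, 208.0], 0.62, [603.0, 124.0]), ([325.0, 259.0], 0.42, [492.0, -24.0])]
clamp_tip [([342.0, 209.0], 0.7, [607.0, 117.0])]
board [([202.0, 226.0], 0.75, [273.0, 264.0]), ([270.0, 395.0], 0.66, [242.0, -278.0])]
spring_jaw [([334.0, 280.0], 0.82, [495.0, -65.0])]
screwdriver [([268.0, 282.0], 0.64, [360.0, 21.0])]
solder_spool [([390.0, 276.0], 0.91, [632.0, -95.0]), ([340.0, 209.0], 0.29, [630.0, 173.0])]
{'time_s': 1.1, 'joints': [-0.22, 0.31, 1.5, 0.0, 1.33, -0.22], 'dq': [0.0, -0.0, 0.0, -0.0, -0.0, -0.0], 'tau': [0.0, -41.22, -25.99, -0.0, 0.0, -0.0], 'eef_pos': [525.0, -0.03, 248.32], 'ee_rot': [0.0, 0.71, 0.71, 0.0], 'force': [-0.04, 0.57, 0.91], 'wrist_torque': [-0.02, -0.03, -0.0], 'grip_force': 0.0, 'grip_width': 1.0}
```

```bash
python3 -c "
import cv2
a=cv2.imread('pics/scene0.png')[170:370,220:460];b=cv2.imread('pics/side0.png')[150:350,220:460]
cv2.imwrite('pics/c1.png',cv2.resize(a,(720,600),interpolation=2));cv2.imwrite('pics/c2.png',cv2.resize(b,(720,600),interpolation=2))"
```

```text
(no output)
```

View pics/c1.png

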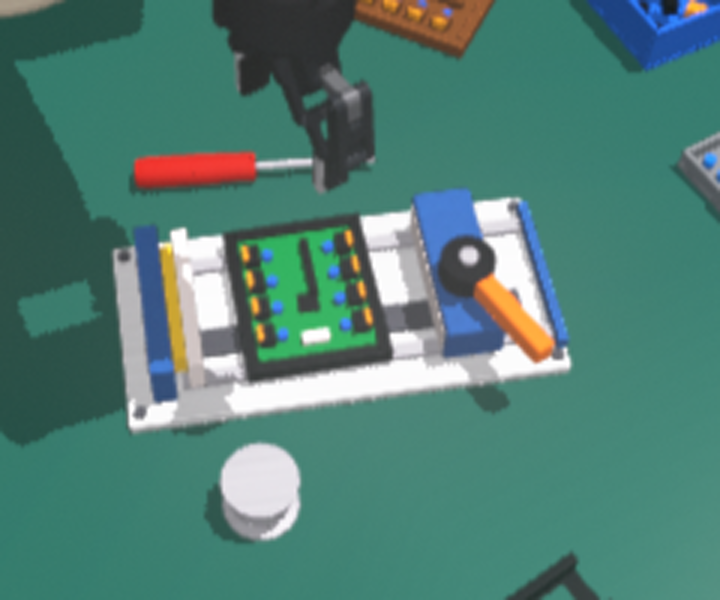

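View pics/c2.png

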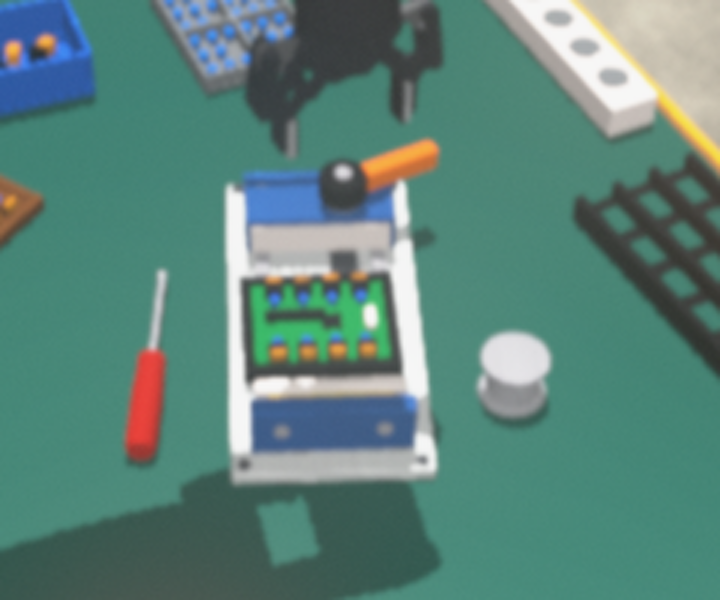

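View pics/scene0.png

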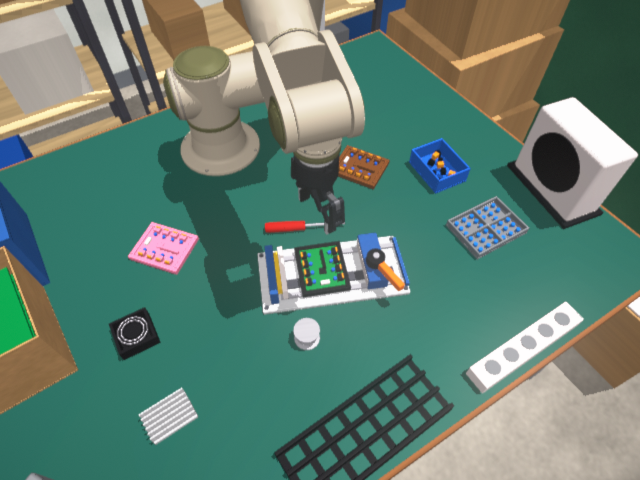

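The job board is the green one at (322,268) in the scene view. Its look-alikes are pink at (163,248) and brown at (362,166), and both stay put. The vice and the orange handle (hub about (376,256), tip about (401,286)) are unique. In crop c1 the vice base corners read about (117,250), (130,430), (568,368) and (518,200).

```bash
python3 - <<'E'
from h import *
from scipy.optimize import least_squares
ps=capture("scene"); pd=capture("side")
S=lambda u,v:(220+u/3,170+v/3); D=lambda u,v:(220+u/3,150+v/3)
# vice pts: base corners top z12 ; x±80, y -155..180
A=[((-80,-155,12),S(115,250)),((80,-155,12),S(130,427)),((80,180,12),S(569,366)),((-80,180,12),S(519,200))]
B=[((-80,-155,12),D(233,477)),((80,-155,12),D(434,468)),((-80,180,12),D(229,187))]
def res(t):
    c,s=np.cos(t[2]),np.sin(t[2]); W=lambda q:(t[0]+c*q[0]-s*q[1],t[1]+s*q[0]+c*q[1],q[2])
    return np.concatenate([proj(ps,W(q))-u for q,u in A]+[proj(pd,W(q))-u for q,u in B])
r=least_squares(res,[550,10,0.1]);print(r.x,r.fun.round(1))
x,y,t=r.x
L=lambda w:((np.array([[np.cos(t),np.sin(t)],[-np.sin(t),np.cos(t)]]))@(w[:2]-[x,y])).round(1)
for nm,p,u,z in [("hubtop",ps,S(468,256),88),("tip",ps,S(543,350),80),("hubtop",pd,D(343,170),88),("tip",pd,D(435,153),80),("jawface",ps,S(430,250),57),("bk",ps,S(472,192),57),
  ("bA",ps,S(225,236),32),("bB",ps,S(360,215),32),("bC",ps,S(391,358),32),("bD",ps,S(250,378),32)]:
    w=onz(p,u,z);print(nm,w.round(1),L(w))
# orange mask centroid/axis in both pics
for p in (ps,pd):
    h=cv2.cvtColor(p["pixels"],cv2.COLOR_BGR2HSV);m=cv2.inRange(h,(5,150,120),(20,255,255));n,l,st,c=cv2.connectedComponentsWithStats(m)
    for i in range(1,n):
        if st[i,4]>60: 
            w=onz(p,c[i],74);print(st[i],c[i],w.round(1),L(w))
E
```

```text
[ 5.24679589e+02  2.62089196e+01 -4.07608494e-01] [-1.3 -0.1 -0.7  0.4  0.7  0.6  0.2 -0.5 -0.7 -0.9  0.7  0.2 -0.7 -1.1]
hubtop [583.1 117.4  88. ] [ 17.5 106.9]
tip [671.9 119.   80. ] [ 98.4 143.6]
hubtop [586.7 119.5  88. ] [ 19.9 110.2]
tip [672.1 112.9  80. ] [101. 138.]
jawface [548.2 111.   57. ] [-12.   87.2]
bk [520.9 170.4  57. ] [-60.6 130.9]
bA [439.   -6.8  32. ] [-65.6 -64.3]
bB [478.5  94.5  32. ] [-69.5  44.4]
bC [599.2  42.   32. ] [62.2 44. ]
bD [558.1 -55.5  32. ] [ 63.1 -61.7]
[339 146  50  40 941] [361.9957492  166.17428268] [334.4 256.1  74. ] [-265.8  135.6]
[378 261  27  29 279] [390.65232975 275.53405018] [635.7 119.9  74. ] [ 64.8 130.1]
[381 458  31  22 115] [395.34782609 470.25217391] [ 948.6 -106.8   74. ] [441.9  45.9]
[341 197  25  15 197] [353.14720812 204.05583756] [642.2 121.4  74. ] [ 70.2 134. ]
[460 206 180 190 257] [555.90661479 307.11284047] [ 888.5 -373.2   74. ] [ 492.3 -222.5]
```

>>> drive_tool --commands "0.1 0.09 -0.02 0 0 -0.154 40;0.1 0.09 -0.02 0 0 -0.154 40;0.1 0.09 -0.02 0 0 -0.154 40;0.1 0.09 -0.02 0 0 -0.154 40;0.1 0.09 -0.02 0 0 -0.154 40;0.1 0.09 -0.02 0 0 -0.154 40;0.1 0.09 -0.02 0 0 -0.154 40;0.1 0.09 -0.02 0 0 -0.154 40;0.1 0.09 -0.02 0 0 -0.154 40;0.1 0.09 -0.02 0 0 -0.154 40;0.1 0.09 -0.02 0 0 -0.154 40;0.1 0.09 -0.02 0 0 -0.154 40;0.1 0.09 -0.02 0 0 -0.154 40;0 0 0 0 0 0 40;0 0 0 0 0 0 40" --force 20

```text
time_s: 2.45
eef_pos: [654.9, 117.1, 221.7]
ee_rot: [0.0, 1.0, 0.001, -0.0]
force: [0.0, -0.1, -0.3]
grip_width: 0.4
grip_force: 0.0
```

```bash
cat >> h.py <<'E'
V=(524.7,26.2,-0.4076)
def W2V(w):
    c,s=np.cos(V[2]),np.sin(V[2]);return np.array([[c,s],[-s,c]])@(np.array(w)[:2]-V[:2])
def V2W(v,z=0):
    c,s=np.cos(V[2]),np.sin(V[2]);return np.array([V[0]+c*v[0]-s*v[1],V[1]+s*v[0]+c*v[1],z])
def wrist():
    s=sense();p=capture("wrist");T=np.array(p["tool_from_camera"]);Rt=R.from_quat(s["ee_rot"],scalar_first=True).as_matrix()
    p=dict(p);p["position"]=np.array(s["eef_pos"])+Rt@T[:3,3];p["attitude"]=Rt@T[:3,:3];return p
def handle(p):
    h=cv2.cvtColor(p["pixels"],cv2.COLOR_BGR2HSV);m=cv2.inRange(h,(5,150,90),(20,255,255));n,l,st,c=cv2.connectedComponentsWithStats(m)
    out=[]
    for i in range(1,n):
        w=onz(p,c[i],80)
        if st[i,4]>60 and np.hypot(*(w[:2]-[600,100]))<130:
            yx=np.argwhere(l==i)[:,::-1]; q=cv2.boxPoints(cv2.minAreaRect(yx.astype(np.float32)));out.append((st[i,4],w[:2].round(1),[onz(p,k,85)[:2].round().tolist() for k in q]))
    return out
E
python3 - <<'E'
from h import *
w=wrist();cv2.imwrite("pics/w1.png",w["pixels"]);s=sense();print(np.round(s["eef_pos"],1),np.round(s["ee_rot"],3),s["grip_width"],np.round(s["joints"],2),np.round(s["force"],1),tips_ahead if not callable(tips_ahead) else tips_ahead())
print(handle(w))
for n in("scene","side"):print(handle(capture(n)))
E
```

```text
[654.7 116.7 222.1] [ 0.     1.     0.001 -0.   ] 0.3950791183601174 [ 0.    0.65  1.05 -0.    1.44  1.57] [ 0.1 -0.6  0.9] 17.0
[(np.int32(413), array([644.7, 114.4]), [[677.0, 126.0], [679.0, 113.0], [606.0, 105.0], [604.0, 120.0]])]
[(np.int32(286), array([638.2, 117. ]), [[606.0, 101.0], [600.0, 123.0], [674.0, 130.0], [679.0, 108.0]])]
[(np.int32(202), array([638.6, 115.7]), [[605.0, 125.0], [675.0, 127.0], [667.0, 97.0], [598.0, 95.0]])]
```

View pics/w1.png

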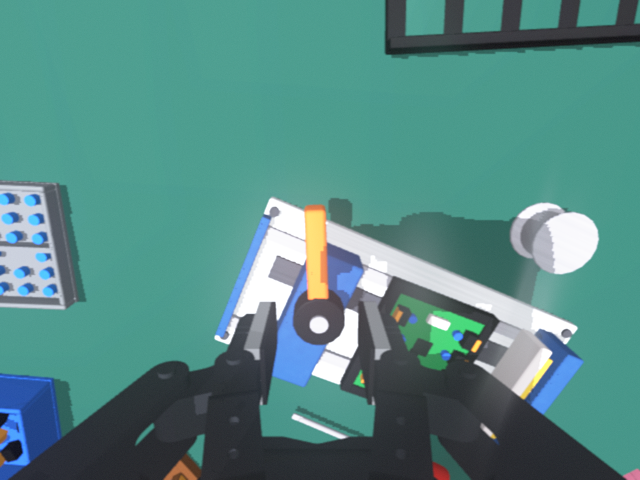

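In the wrist view the handle tip is at (315,207) and the hub centre at (319,318). The base corners are at (272,200), (576,326) and (219,339), and the carrier sits at about (425,335). I'll check these against the fit.

```bash
python3 - <<'E'
from h import *
p=wrist()
for u,z,n in [((272,199),12,"80,180"),((577,326),12,"80,-155"),((219,339),12,"-80,180"),((319,318),88,"hub"),((319,323),88,"hubcap"),((315.5,207),85,"tip"),((317.5,290),85,"mid"),((362,262),57,"carr +x -y"),((334,246),57,"carr +x +y")]:
    w=onz(p,u,z);print(n,w.round(1),W2V(w).round(1))
E
```

```text
80,180 [667.6 157.4  12. ] [ 79.1 177.1]
80,-155 [ 537.2 -147.1   12. ] [  80.1 -154.2]
-80,180 [522.  217.2  12. ] [-78.2 174.3]
hub [589.  115.1  88. ] [ 23.8 107.2]
hubcap [584.6 115.1  88. ] [ 19.8 105.4]
tip [676.5 117.8  85. ] [103.1 144.3]
mid [611.5 116.3  85. ] [ 44.  117.2]
carr +x -y [623.8  79.4  57. ] [69.9 88.2]
carr +x +y [637.8 102.8  57. ] [ 73.4 115.2]
```

>>> drive_tool --commands "0 0 -0.3 0 0 0 40;0 0 -0.3 0 0 0 40;0 0 -0.3 0 0 0 40;0 0 -0.3 0 0 0 40;0 0 -0.21 0 0 0 40;0 0 0 0 0 0 40"

```text
time_s: 3.15
eef_pos: [652.6, 116.5, 76.8]
ee_rot: [0.0, 1.0, -0.0, -0.004]
force: [-1.5, -0.2, 0.3]
grip_width: 0.4
grip_force: 0.0
```

>>> drive_tool --commands "0 0.035 0 0 0 0.064 40;-0.002 0.035 0 0 0 0.064 40;-0.004 0.035 0 0 0 0.064 40;-0.006 0.034 0 0 0 0.064 40;-0.008 0.034 0 0 0 0.064 40;-0.01 0.034 0 0 0 0.064 40"

```text
time_s: 3.65
eef_pos: [652.6, 136.8, 83.3]
ee_rot: [0.001, 0.989, 0.151, 0.001]
force: [0.6, -4.7, -0.6]
grip_width: 0.404
grip_force: 2.2
```

>>> drive_tool --commands "-0.011 0.033 0 0 0 0.064 40;-0.013 0.033 0 0 0 0.064 40;-0.014 0.032 0 0 0 0.064 40;-0.016 0.031 0 0 0 0.064 40;-0.018 0.03 0 0 0 0.064 40;-0.019 0.029 0 0 0 0.064 40;-0.02 0.028 0 0 0 0.064 40;-0.022 0.027 0 0 0 0.064 40;-0.023 0.026 0 0 0 0.064 40;-0.024 0.025 0 0 0 0.064 40"

```text
time_s: 4.48
eef_pos: [634.8, 165.7, 83.2]
ee_rot: [0.001, 0.92, 0.392, 0.001]
force: [1.8, -6.3, -1.9]
grip_width: 0.4
grip_force: 2.9
```

>>> drive_tool --commands "-0.026 0.024 0 0 0 0.064 40;-0.027 0.022 0 0 0 0.064 40;-0.028 0.021 0 0 0 0.064 40;-0.029 0.02 0 0 0 0.064 40;-0.03 0.018 0 0 0 0.064 40;-0.031 0.017 0 0 0 0.064 40;-0.032 0.015 0 0 0 0.064 40;0 0 0 0 0 0 40"

```text
time_s: 5.15
eef_pos: [614.4, 179.9, 83.3]
ee_rot: [0.001, 0.837, 0.547, 0.001]
force: [1.2, -2.8, -2.0]
grip_width: 0.403
grip_force: 1.3
```

>>> drive_tool --commands "0.045 -0.02 0 0 0 0 40;0 0 0.3 0 0 0 40;0 0 0.35 0 0 0 40;-0.15 0 0.05 0 0 0 0;-0.2 0 0 0 0 0 0;-0.2 0 0 0 0 0 0;-0.15 0.02 0 0 0 0 0;0 0 0 0 0 0 0;0 0 0 0 0 0 0"

```text
time_s: 5.9
eef_pos: [548.8, 180.8, 152.6]
ee_rot: [0.0, 0.838, 0.546, 0.001]
force: [-0.1, 0.1, 0.2]
grip_width: -0.001
grip_force: 0.0
```

```bash
python3 - <<'E'
from h import *
p=capture("scene");cv2.imwrite("pics/s2.png",cv2.resize(p["pixels"][170:370,220:460],(720,600)))
s=sense();print(s["eef_pos"],W2V(s["eef_pos"]),s["ee_rot"],s["grip_width"])
for n in("scene","side"):print(handle(capture(n)))
E
```

```text
[549.25532387 180.71315975 152.32800151] [-38.70648725 151.5885494 ] [4.04715193e-04 8.37979362e-01 5.45700995e-01 9.21558122e-04] 0.0007613482332605978
[(np.int32(288), array([613.9, 164. ]), [[587.0, 139.0], [624.0, 197.0], [642.0, 182.0], [606.0, 125.0]])]
[(np.int32(104), array([614.9, 167.5]), [[589.0, 138.0], [624.0, 197.0], [637.0, 188.0], [601.0, 129.0]])]
```

View pics/s2.png

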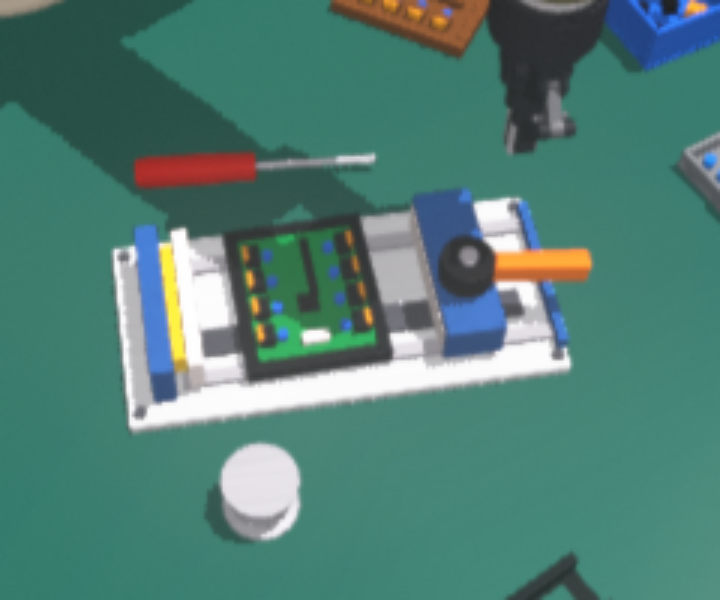

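The scene shows the handle at about 57° world, so it has been loosened by about 0.96 rad. The carriage hasn't moved (hub about (468,262) in the crop), and the gripper is behind the carriage back. Next I lower and push.

>>> drive_tool --commands "-0.01 -0.02 -0.21 0 0 0 0;0 0 -0.21 0 0 0 0;0 0 -0.21 0 0 0 0;0 0 -0.21 0 0 0 0;0 0 -0.21 0 0 0 0;0 0 0 0 0 0 0;-0.012 -0.028 0 0 0 0 0;-0.012 -0.028 0 0 0 0 0;-0.012 -0.028 0 0 0 0 0;-0.012 -0.028 0 0 0 0 0;-0.012 -0.028 0 0 0 0 0;-0.012 -0.028 0 0 0 0 0"

```text
time_s: 7.05
eef_pos: [541.4, 163.0, 47.8]
ee_rot: [0.0, 0.838, 0.546, 0.003]
force: [5.0, 9.4, -3.3]
grip_width: -0.001
grip_force: 5.4
```

>>> drive_tool --commands "-0.016 -0.037 0 0 0 0 0;-0.016 -0.037 0 0 0 0 0;-0.016 -0.037 0 0 0 0 0;-0.016 -0.037 0 0 0 0 0;-0.016 -0.037 0 0 0 0 0;-0.016 -0.037 0 0 0 0 0;-0.016 -0.037 0 0 0 0 0;-0.016 -0.037 0 0 0 0 0;-0.016 -0.037 0 0 0 0 0;-0.016 -0.037 0 0 0 0 0;-0.016 -0.037 0 0 0 0 0;-0.016 -0.037 0 0 0 0 0;0 0 0 0 0 0 0"

```text
time_s: 8.13
eef_pos: [522.0, 118.0, 47.8]
ee_rot: [0.001, 0.838, 0.545, 0.002]
force: [3.7, 6.0, -0.5]
grip_width: 0.0
grip_force: 3.5
```

```bash
cat >> h.py <<'E'
def band(p):
    # yellow band width behind the jaw, along vice y, at z=50
    h=cv2.cvtColor(p["pixels"],cv2.COLOR_BGR2HSV);m=cv2.inRange(h,(20,100,100),(35,255,255));n,l,st,c=cv2.connectedComponentsWithStats(m)
    for i in range(1,n):
        v=W2V(onz(p,c[i],40))
        if st[i,4]>15 and abs(v[0])<90 and -150<v[1]<-70: print("band",st[i].tolist(),v.round(1))
E
python3 - <<'E'
from h import *
s=sense();print(W2V(s["eef_pos"]),np.round(s["force"],1))
for n in ("scene","side"):
    p=capture(n);band(p);cv2.imwrite(f"pics/{n}3.png",cv2.resize(p["pixels"][190:330,240:400],(800,700),interpolation=2)[:600])
E
```

```text
[-38.85349523  83.22420231] [ 3.7  6.  -0.5]
band [273, 251, 9, 43, 186] [  -1.5 -112.4]
```

View pics/scene3.png

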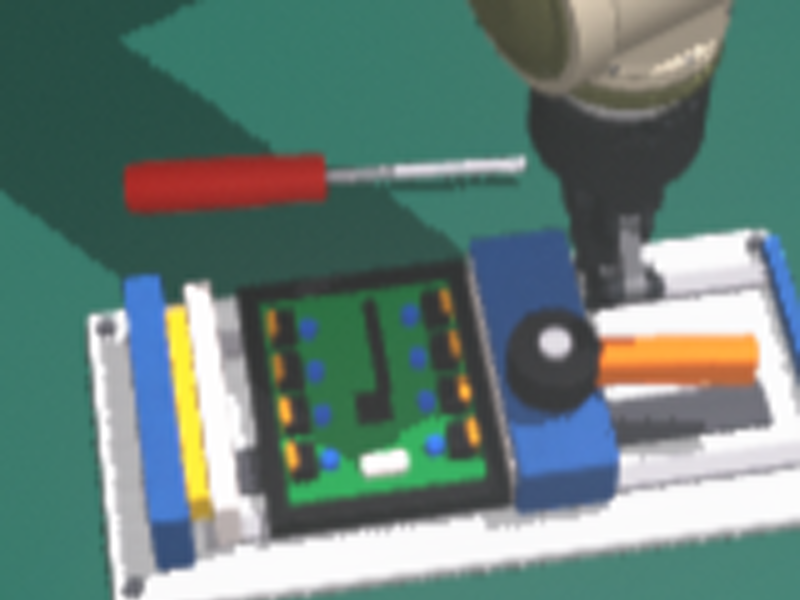

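The carriage is now against the carrier, with the board edge at about (250,400) in the crop. The jaw face at about (225,400) still has a gap of about 10 mm. I'll keep pushing, slowly.

>>> drive_tool --commands "-0.008 -0.018 0 0 0 0 0;-0.008 -0.018 0 0 0 0 0;-0.008 -0.018 0 0 0 0 0;-0.008 -0.018 0 0 0 0 0"

```text
time_s: 8.57
eef_pos: [519.2, 111.4, 47.8]
ee_rot: [0.001, 0.838, 0.546, 0.003]
force: [6.5, 10.5, -1.8]
grip_width: 0.004
grip_force: 5.8
```

>>> drive_tool --commands "-0.008 -0.018 0 0 0 0 0;-0.008 -0.018 0 0 0 0 0"

```text
time_s: 8.73
eef_pos: [517.6, 107.7, 47.8]
ee_rot: [0.001, 0.838, 0.546, 0.003]
force: [5.9, 9.2, -2.6]
grip_width: 0.001
grip_force: 5.8
```

>>> drive_tool --commands "-0.008 -0.018 0 0 0 0 0;-0.004 -0.009 0 0 0 0 0"

```text
time_s: 8.9
eef_pos: [516.5, 105.1, 47.8]
ee_rot: [0.001, 0.838, 0.545, 0.003]
force: [6.3, 12.1, -3.2]
grip_width: -0.003
grip_force: 6.7
```

```bash
python3 - <<'E'
from h import *
s=sense();print(W2V(s["eef_pos"]),np.round(s["force"],1))
for n in ("scene","side"):
    p=capture(n);band(p);cv2.imwrite(f"pics/{n}4.png",cv2.resize(p["pixels"][230:330,250:370],(720,600),interpolation=2))
E
```

```text
[-38.82529932  69.16903018] [ 6.3 12.1 -3.2]
band [273, 251, 9, 43, 147] [  -1.6 -113.4]
```

View pics/scene4.png

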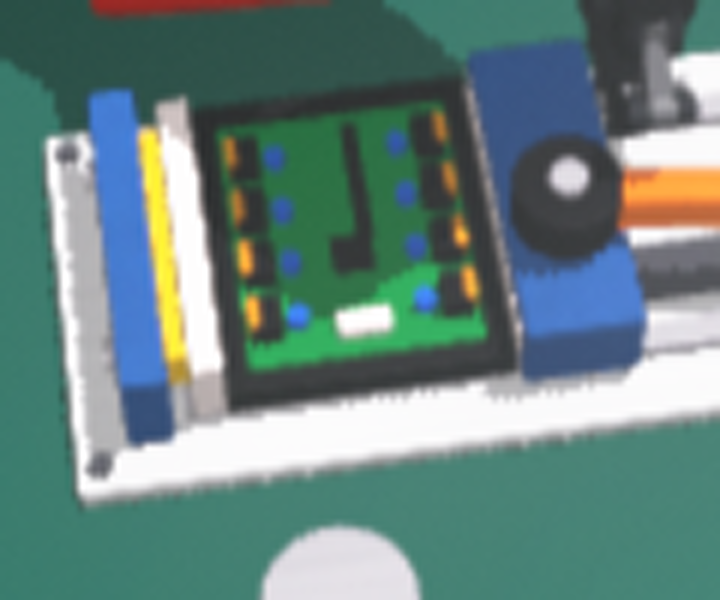

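The carrier is square against both jaws, and the yellow band has shrunk by about 20%, so the jaw is in by about 2 mm. I'll push about 2.6 mm more.

>>> drive_tool --commands "-0.006 -0.013 0 0 0 0 0;-0.005 -0.011 0 0 0 0 0;0 0 0 0 0 0 0"

```text
time_s: 9.25
eef_pos: [515.5, 102.9, 47.8]
ee_rot: [0.001, 0.838, 0.545, 0.003]
force: [6.7, 11.9, -3.1]
grip_width: -0.002
grip_force: 6.8
```

```bash
python3 - <<'E'
from h import *
s=sense();print(W2V(s["eef_pos"]),np.round(s["force"],1))
p=capture("scene");band(p)
E
```

```text
[-38.81036273  66.74548868] [ 6.7 11.9 -3.1]
band [273, 252, 7, 42, 101] [  -1.4 -114.6]
```

>>> drive_tool --commands "0.025 0.055 0 0 0 0 0;0 0 0.25 0 0 0 0;0 0 0.4 0 0 0 0;0.05 0 0.35 0 0 0 0;0.2 0 0 0 0 -0.1 40;0.25 -0.02 0 0 0 -0.11 40;0.25 0 0 0 0 0 40;0 0 0 0 0 0 40;0 0 0 0 0 0 40"

```text
time_s: 10.05
eef_pos: [591.6, 104.9, 146.6]
ee_rot: [0.0, 0.88, 0.475, 0.0]
force: [0.1, -0.1, -0.3]
grip_width: 0.399
grip_force: 0.0
```

```bash
python3 - <<'E'
from h import *
s=sense();print(np.round(s["eef_pos"],1),s["ee_rot"],np.round(s["force"],1),s["grip_width"])
p=wrist();print(handle(p));cv2.imwrite("pics/w5.png",p["pixels"])
for n in("scene","side"):
  p=capture(n);print(handle(p));band(p)
E
```

```text
[591.6 104.9 146.6] [1.69269607e-04 8.80089377e-01 4.74808009e-01 1.21169662e-04] [ 0.1 -0.1 -0.3] 0.39899711944224153
[(np.int32(3359), array([585.1,  97.6]), [[598.0, 134.0], [611.0, 126.0], [573.0, 62.0], [559.0, 70.0]]), (np.int32(86), array([528.3,  54.3]), [[528.0, 61.0], [537.0, 57.0], [535.0, 54.0], [526.0, 58.0]])]
[(np.int32(260), array([584.8,  95.4]), [[561.0, 68.0], [595.0, 128.0], [612.0, 116.0], [579.0, 57.0]])]
band [273, 252, 7, 42, 101] [  -1.1 -114.5]
[(np.int32(78), array([587.8, 103.9]), [[593.0, 127.0], [604.0, 122.0], [577.0, 69.0], [566.0, 74.0]])]
```

>>> drive_tool --commands "0.01 0.017 -0.2 0 0 0 40;0 0 -0.2 0 0 0 40;0 0 -0.15 0 0 0 40;0 0 -0.085 0 0 0 40;0 0 0 0 0 0 40;0 0 0 0 0 0 40"

```text
time_s: 10.7
eef_pos: [592.2, 107.0, 83.4]
ee_rot: [0.0, 0.88, 0.475, 0.0]
force: [-0.2, 0.1, 0.2]
grip_width: 0.402
grip_force: 0.0
```

>>> drive_tool --commands "0.029 -0.019 0 0 0 -0.064 40;0.028 -0.02 0 0 0 -0.064 40;0.026 -0.022 0 0 0 -0.064 40;0.025 -0.023 0 0 0 -0.064 40;0.024 -0.024 0 0 0 -0.064 40;0.023 -0.025 0 0 0 -0.064 40;0.022 -0.027 0 0 0 -0.064 40"

```text
time_s: 11.28
eef_pos: [609.6, 91.6, 84.2]
ee_rot: [-0.001, 0.95, 0.313, -0.0]
force: [-4.8, 3.4, 1.8]
grip_width: 0.398
grip_force: 3.0
```

>>> drive_tool --commands "0.02 -0.028 0 0 0 -0.064 40;0.019 -0.029 0 0 0 -0.064 40;0.018 -0.03 0 0 0 -0.064 40"

```text
time_s: 11.53
eef_pos: [615.4, 83.1, 84.2]
ee_rot: [-0.001, 0.971, 0.24, 0.0]
force: [-3.6, 3.8, 1.6]
grip_width: 0.401
grip_force: 3.1
```

>>> drive_tool --commands "0.016 -0.03 0 0 0 -0.064 40;0.0145 -0.031 0 0 0 -0.064 40;0.013 -0.032 0 0 0 -0.064 40"

```text
time_s: 11.78
eef_pos: [619.7, 74.0, 84.2]
ee_rot: [-0.001, 0.986, 0.166, 0.0]
force: [-4.1, 6.1, 2.2]
grip_width: 0.405
grip_force: 3.7
```

>>> drive_tool --commands "0.0115 -0.032 0 0 0 -0.064 40;0.01 -0.033 0 0 0 -0.064 40"

```text
time_s: 11.95
eef_pos: [621.8, 67.7, 84.3]
ee_rot: [-0.001, 0.993, 0.117, 0.0]
force: [-4.2, 7.4, 3.0]
grip_width: 0.401
grip_force: 4.2
```

>>> drive_tool --commands "0.008 -0.033 0 0 0 -0.064 40;0.006 -0.034 0 0 0 -0.064 40"

```text
time_s: 12.12
eef_pos: [623.2, 61.3, 84.3]
ee_rot: [-0.001, 0.998, 0.067, 0.0]
force: [-3.8, 8.8, 2.8]
grip_width: 0.402
grip_force: 4.8
```

>>> drive_tool --commands "0.005 -0.034 0 0 0 -0.064 40;0.004 -0.034 0 0 0 -0.064 40"

```text
time_s: 12.28
eef_pos: [624.1, 54.7, 84.3]
ee_rot: [-0.001, 1.0, 0.016, 0.0]
force: [-4.0, 9.6, 2.4]
grip_width: 0.405
grip_force: 5.3
```

>>> drive_tool --commands "0.002 -0.034 0 0 0 -0.064 40;0 -0.034 0 0 0 -0.064 40"

```text
time_s: 12.45
eef_pos: [624.4, 48.2, 84.4]
ee_rot: [-0.002, 0.999, -0.034, 0.0]
force: [-4.2, 11.4, 2.9]
grip_width: 0.401
grip_force: 5.9
```

The push is 11.4 N, so the clamp is firm. I'll centre the fingers off the handle and lift away.

>>> drive_tool --commands "0 0.04 0 0 0 0 40;0 0.05 0 0 0 0 40;0 0 0 0 0 0 40;0 0 0.3 0 0 0 40;0 0 0.4 0 0 0 40;-0.1 0 0.4 0 0 0 40;0 0 0.3 0 0 0 40;0 0 0 0 0 0 40;0 0 0 0 0 0 40"

```text
time_s: 13.2
eef_pos: [615.1, 55.0, 224.8]
ee_rot: [0.0, 0.999, -0.033, 0.002]
force: [-0.6, 0.7, -0.7]
grip_width: 0.397
grip_force: 0.0
```

```bash
python3 - <<'E'
from h import *
s=sense();print(np.round(s["eef_pos"],1),np.round(s["force"],1))
p=wrist();print(handle(p));cv2.imwrite("pics/w6.png",p["pixels"])
for n in("scene","side"):
  p=capture(n);print(handle(p));band(p)
E
```

```text
[615.1  55.  224.8] [-0.6  0.7 -0.7]
[(np.int32(1672), array([609.6,  55.3]), [[647.0, 68.0], [649.0, 53.0], [577.0, 44.0], [574.0, 59.0]]), (np.int32(74), array([569.4,  16.4]), [[567.0, 22.0], [578.0, 17.0], [575.0, 13.0], [565.0, 17.0]]), (np.int32(64), array([530.9,  32.8]), [[530.0, 38.0], [540.0, 33.0], [538.0, 29.0], [527.0, 33.0]]), (np.int32(63), array([511.7,  41. ]), [[511.0, 46.0], [521.0, 41.0], [518.0, 37.0], [509.0, 41.0]])]
[(np.int32(270), array([608.6,  55.3]), [[578.0, 37.0], [571.0, 58.0], [643.0, 69.0], [649.0, 50.0]])]
band [273, 252, 7, 42, 101] [  -0.4 -114.5]
[(np.int32(169), array([610.9,  53.3]), [[575.0, 55.0], [644.0, 67.0], [640.0, 41.0], [572.0, 30.0]])]
```

View pics/w6.png

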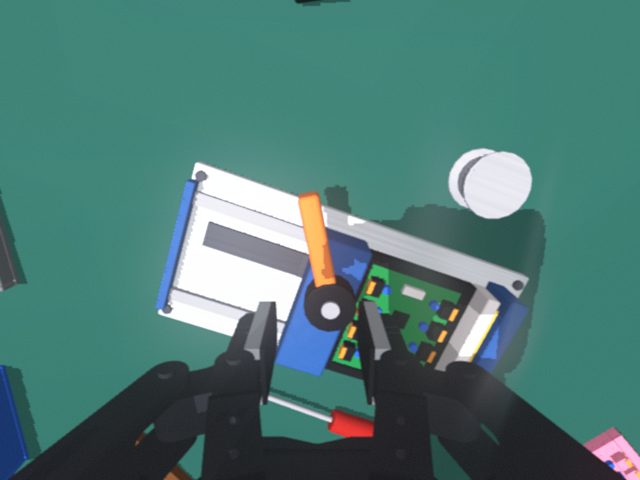

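The carrier is square between the jaws at about (415,320), the handle sits at about 7° world, and the band still shows about 4.6 mm of jaw travel. The gripper is clear of everything. I'm handing in.

```bash
python3 -c "
from rig import *
print(finish_job())"
```

```text
the job is handed in; nothing more can be done
None
```

I freed the clamp, pushed the carriage up until the carrier sat square with the spring jaw pressed in about 4.6 mm, retightened the handle to about 11.4 N, let go clear of everything, and handed the job in; no verdict came back.

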